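# Fit the terminal blocks to the practice wiring board

## Robot

A 7-joint arm with a two-finger parallel gripper is mounted at the origin on the work surface. World frame = base frame: x ahead of the robot, y to its left, z up, the work surface at z = 0. Lengths are in mm, angles in rad, forces in N, time in s.
With the tool pointing down it reaches from about 400 to 875 mm from the base axis. Payload 4.4 kg.
Tool frame: the origin (TCP) lies at the very end of the fingers, on their centre line; the grasp point (between the pads) lies 19 mm behind it; z points along the fingers, y is the direction in which the jaws open and shut (so a half turn about z gives the same grasp; the last joint's range is limited). The gripper opens to 85 mm and grips with 20 to 120 N. Pads are 22 mm wide; open, the fingers measure 114 mm over their backs; the gripper's body (76 mm by 85 mm) begins 54 mm behind the grasp point. The pads swing forward as they close: fully open they stand 13 mm farther back than shut.
Start: joints at [-1.262, 0.628, 0.038, 1.517, -0.027, 0.996, -0.02], TCP at [237.934, 604.901, 231.313] pointing down, gripper open.
Joint ranges: [-3.06, 3.06], [-0.37, 2.12], [-1.25, 1.32], [0.18, 2.47], [-1.1, 4.24], [0.23, 1.98], [-2.94, 2.94]. Speed limits (rad/s): [2.57, 2.57, 3.14, 3.14, 3.14, 3.14, 3.14].

## Interface

Orientations are given as [roll, pitch, yaw] about the fixed x, y, z axes, in that order (R = Rz(yaw) Ry(pitch) Rx(roll)).
In Python, from cell import ctrl gives the robot as it stands.
- The arm moves only by the shell command python3 -m crank 'ROWS' [OPENING]. ROWS is JSON, a list that holds one entry, the list of rows, each a list of 6 numbers: the shift along the tool's x, y, z in units of 30 mm (1.0 is 30 mm), then the turn, a rotation vector about the tool's x, y, z in units of 6 degrees (1.0 is 6 degrees). In form: [[[tx, ty, tz, rx, ry, rz], ...]]. A call has 1 to 12 rows; each row shifts and turns the pose as measured when the row begins, along the tool's axes as they then stand; what a row does not reach is not made up. A row lasts 1/12 s, in which the tool goes at most 41.7 mm and 7.16 degrees, less where a joint would pass 70% of its speed; a pose out of reach is approached as far as the arm can. A call is refused whole if a number of a shift passes 1 or a number of a turn 1, either way. A call with a gripper value outside its range is refused whole. OPENING is the gripper command: -1 is fully open, 1 is shut, values between are in proportion, set as the call begins (- or left out, the last holds). The fingers move at their own pace and stop on an object; the grip force is fixed at half the most. Time passes only in rows, so rows that do not move let the fingers close. It gives the time, the measured TCP pose, the force and the opening at its end, in the units of the state.
- ctrl.read_state(): the state, without advancing time (a new reading comes with each control period).
- ctrl.get_image(name): name is "scene" or "top" or "wrist"; returns a dict with "color" (480x640x3 uint8, red, green, blue), "depth" (480x640 float32, mm along the optical axis (not along the pixel's ray), 0 where there is no reading), "camera_matrix" (3x3 intrinsics, pixels), "k1" (the pictures are not rectified: a ray, as slopes to the right and down, at radius r is drawn at 1 + k1 r^2 times it, then the intrinsics apply), "R" (3x3) and "t" (3): a world point X has camera coordinates R X + t. Camera axes: x right, y down, z forward; pixel columns grow to the right and rows downward; lengths in mm; the calibration is good to about 2 mm. A picture is of the moment at which its call begins.
- ctrl.finish_job(): hands the job in, once; it reports no verdict.
Trained networks look in a picture, given as the dict that the camera call returned (one of the last four; its "shot" number tells which), for a name from the list of things; names that differ only in an ending like _2 or _b are one class to them, and where a whole thing is asked for, a point or a joint stands for the part that bears it (a point fixed in the world has none). Each returns a list of dicts, best first, with "conf" (0 to 1); they miss things now and then, are a little off and sometimes report something else, mostly with a low value. They report only what shows in the picture. A call takes as long as a camera call. They do not tell look-alikes from the thing itself.
- ctrl.search_frame(query, picture): "extent" ([centre column, centre row, width, height] in pixels, round what is visible of it).
The state is a dict: "clock": time; "qpos": joint angles; "qd": joint speeds; "tau": joint torques, N m; "eef_pos": TCP position; "tool_rot": TCP orientation; "force": force on the tool from outside, world axes, zero at the start; "torque": the same for the moment, N m; "width": finger opening in mm.
Only numpy, scipy, OpenCV 4.12 (cv2) and the standard library are available. Lean on these libraries where they do the work, as an engineer would, in place of code of your own. Each camera call takes 0.05 s, during which the arm holds its last target. There are 200 camera calls.

## Task

Pick out the four loose black terminal blocks and set each one in the steel bracket of its own length on the plywood board: flat on the plate between the end lips, right way up, centred and in line with the bracket. Leave the relay and the circuit breaker where they stand.

Things in the scene. Friction and masses are not known exactly. Their poses are not given: they have to be found in the camera images.
- mid_p3 (a point): loose black barrier terminal block with three pairs of brass screws in a row, 40 mm long (its x axis) x 32 mm wide (y) x 30 mm high (z), 46 g give or take 30 %; both ends alike; the point is its centre, 15 mm above its underside. It stands flat on the table at the start; grip it across its 32 mm width.
- mid_p5 (a point): loose black barrier terminal block with five pairs of brass screws in a row, 60 mm long (its x axis) x 32 mm wide (y) x 30 mm high (z), 70 g give or take 30 %; both ends alike; the point is its centre, 15 mm above its underside. It stands flat on the table at the start; grip it across its 32 mm width.
- mid_p7 (a point): loose black barrier terminal block with seven pairs of brass screws in a row, 80 mm long (its x axis) x 32 mm wide (y) x 30 mm high (z), 94 g give or take 30 %; both ends alike; the point is its centre, 15 mm above its underside. It stands flat on the table at the start; grip it across its 32 mm width.
- mid_p9 (a point): loose black barrier terminal block with nine pairs of brass screws in a row, 100 mm long (its x axis) x 32 mm wide (y) x 30 mm high (z), 118 g give or take 30 %; both ends alike; the point is its centre, 15 mm above its underside. It stands flat on the table at the start; grip it across its 32 mm width.
- seat_p3 (a point): fixed steel mounting bracket for the 40 mm terminal block: a flat plate 3 mm thick, 62 mm long (x axis) x 44 mm wide (y), with a 3 mm thick lip at each end standing 8 mm above the plate, 56 mm clear between the lips; sides open. The point is the middle of the plate's top face, z up; that face is 21 mm above the table, because the bracket sits on an 18 mm plywood board (380 x 400 mm, with a 30 mm high grey wire duct on its far edge).
- seat_p5 (a point): fixed steel mounting bracket for the 60 mm terminal block: a flat plate 3 mm thick, 82 mm long (x axis) x 44 mm wide (y), with a 3 mm thick lip at each end standing 8 mm above the plate, 76 mm clear between the lips; sides open. The point is the middle of the plate's top face, z up; that face is 21 mm above the table, because the bracket sits on an 18 mm plywood board (380 x 400 mm, with a 30 mm high grey wire duct on its far edge).
- seat_p7 (a point): fixed steel mounting bracket for the 80 mm terminal block: a flat plate 3 mm thick, 102 mm long (x axis) x 44 mm wide (y), with a 3 mm thick lip at each end standing 8 mm above the plate, 96 mm clear between the lips; sides open. The point is the middle of the plate's top face, z up; that face is 21 mm above the table, because the bracket sits on an 18 mm plywood board (380 x 400 mm, with a 30 mm high grey wire duct on its far edge).
- seat_p9 (a point): fixed steel mounting bracket for the 100 mm terminal block: a flat plate 3 mm thick, 122 mm long (x axis) x 44 mm wide (y), with a 3 mm thick lip at each end standing 8 mm above the plate, 116 mm clear between the lips; sides open. The point is the middle of the plate's top face, z up; that face is 21 mm above the table, because the bracket sits on an 18 mm plywood board (380 x 400 mm, with a 30 mm high grey wire duct on its far edge).
- mid_relay (a point): loose plug-in relay: black socket 42 x 46 x 22 mm with a clear relay on top, 56 mm high overall, among the blocks; not to be moved. The point is its centre, 28 mm above the table.
- mid_breaker (a point): loose white two-pole circuit breaker 56 x 36 mm, 59 mm high with its black toggle, near the blocks; not to be moved. The point is on its axis, 26 mm above the table.
Things that resemble listed ones, but are neither listed nor needed, are in the scene too. Leave any orange or purple look-alike of the part that bears mid_p9 alone.

How it is judged (in metres and radians):
At the end, for the whole second after the job is handed in: Each of the four terminal blocks stands upright (within 0.1 rad) and at rest on the plate of the bracket of its own length, centre within 13 mm of the bracket's centre seen from above, 11 to 19 mm above the plate, long axis within 0.2 rad of the bracket's (either way round) (horizontal distance between mid_p3 and seat_p3 below 0.013 m and z of mid_p3 in the frame of seat_p3 between 0.011 and 0.019 m and angle between the x axis of mid_p3 and the x axis of seat_p3, either way round below 0.2 rad and angle between each of mid_p3, mid_p5, mid_p7, mid_p9's own z axis and vertical below 0.1 rad and linear speed of each of block_p3, block_p5, block_p7, block_p9 below 0.02 m/s and horizontal distance between mid_p5 and seat_p5 below 0.013 m and z of mid_p5 in the frame of seat_p5 between 0.011 and 0.019 m and angle between the x axis of mid_p5 and the x axis of seat_p5, either way round below 0.2 rad and horizontal distance between mid_p7 and seat_p7 below 0.013 m and z of mid_p7 in the frame of seat_p7 between 0.011 and 0.019 m and angle between the x axis of mid_p7 and the x axis of seat_p7, either way round below 0.2 rad and horizontal distance between mid_p9 and seat_p9 below 0.013 m and z of mid_p9 in the frame of seat_p9 between 0.011 and 0.019 m and angle between the x axis of mid_p9 and the x axis of seat_p9, either way round below 0.2 rad); the robot touches nothing.
It fails at once if the relay is moved more than 20 mm (distance of mid_relay from where it was at the start of the episode above 0.02 m).
It fails at once if the circuit breaker is moved more than 20 mm (distance of mid_breaker from where it was at the start of the episode above 0.02 m).
It also fails if it takes over 93 s, if anything falls off the work surface, if the arm or the gripper's body presses on something with over 40 N, if the wrist force passes 120 N, or if a joint passes its speed limit or range.

## Working session

There is one attempt and no reset: what is moved stays moved. The work goes in short steps, Python scripts to look and compute and a shell command to move; the robot and the scene stay as the last step left them, time stands still between calls to the robot, and variables do not carry over. Pictures are saved under pics/ and viewed, about 12 in all and at most 16, crops included, and the job is handed in when it is done.

```bash
ls; mkdir -p pics
cat > h.py <<'E'
import numpy as np,cv2
from cell import ctrl
def save(p,n): cv2.imwrite(f'pics/{n}.png',p['color'][:,:,::-1])
def rays(p,uv):
    K=p['camera_matrix'];D=np.array([p['k1'],0,0,0,0.])
    return cv2.undistortPoints(np.array(uv,float).reshape(-1,1,2),K,D).reshape(-1,2)
def onz(p,uv,z):
    r=rays(p,uv);R=p['R'];t=p['t'];d=np.c_[r,np.ones(len(r))]@R;c=-R.T@t
    return c+d*((z-c[2])/d[:,2])[:,None]
def cloud(p):
    v,u=np.mgrid[0:480,0:640];uv=np.c_[u.ravel(),v.ravel()]
    r=rays(p,uv);z=p['depth'].ravel();X=np.c_[r,np.ones(len(r))]*z[:,None]
    W=(X-p['t'])@p['R'];W[z==0]=np.nan
    return W.reshape(480,640,3)
E
python3 - <<'E'
from h import *
print(ctrl.read_state())
names=['mid_p3','mid_p5','mid_p7','mid_p9','seat_p3','seat_p5','seat_p7','seat_p9','mid_relay','mid_breaker']
for c in ['top','scene']:
    p=ctrl.get_image(c);save(p,c+'0');np.savez('p_'+c,**{k:np.array(v) for k,v in p.items()})
    W=cloud(p)
    print(c,p['t'],p['camera_matrix'][0,0])
    for n in names:
        for d in ctrl.search_frame(n,p)[:3]:
            e=d['extent'];w=W[int(e[1]),int(e[0])]
            print(n,round(d['conf'],2),np.round(e),np.round(w))
E
```

```text
pics
{'clock': 0.0, 'qpos': array([-1.26180355,  0.62936254,  0.03842127,  1.51840196, -0.02699229,
        0.99629452, -0.02000521]), 'qd': array([ 0.00089419, -0.00133133,  0.00121073, -0.00037581,  0.00113698,
       -0.00089029, -0.00187879]), 'tau': array([ 4.79280498e-04, -5.63407302e+01,  1.22685716e+00, -1.93441290e+01,
        1.11176298e-02,  1.04139297e-02,  8.92335891e-06]), 'eef_pos': array([237.6805369 , 604.29293856, 230.36722579]), 'tool_rot': array([-3.13964385e+00,  2.16567559e-05,  2.76681485e+00]), 'force': array([-0.19920284, -0.26359059, -0.99210018]), 'torque': array([ 0.00813695, -0.05637576, -0.00682944]), 'width': 85.34498365538701}
top [ -75.43415672  588.374181   1179.79689271] 519.264868721615
mid_p3 0.94 [339. 222.  26.  24.] [ 642. -122.   29.]
mid_p3 0.94 [446. 180.  33.  39.] [ 740. -376.   25.]
mid_p3 0.83 [356. 307.  21.  19.] [ 441. -157.   29.]
mid_p5 0.94 [339. 222.  26.  24.] [ 642. -122.   29.]
mid_p5 0.94 [446. 180.  33.  39.] [ 740. -376.   25.]
mid_p5 0.83 [356. 307.  21.  19.] [ 441. -157.   29.]
mid_p7 0.94 [339. 222.  26.  24.] [ 642. -12
[... 1770 characters left out ...]
[ 636. -484.   29.]
seat_p3 0.97 [408. 163.  49.  28.] [568. 339.  20.]
seat_p3 0.75 [326. 192.  50.  21.] [469. 128.  21.]
seat_p3 0.52 [360. 151.  33.  18.] [446. 318.  22.]
seat_p5 0.97 [408. 163.  49.  28.] [568. 339.  20.]
seat_p5 0.75 [326. 192.  50.  21.] [469. 128.  21.]
seat_p5 0.52 [360. 151.  33.  18.] [446. 318.  22.]
seat_p7 0.97 [408. 163.  49.  28.] [568. 339.  20.]
seat_p7 0.75 [326. 192.  50.  21.] [469. 128.  21.]
seat_p7 0.52 [360. 151.  33.  18.] [446. 318.  22.]
seat_p9 0.97 [408. 163.  49.  28.] [568. 339.  20.]
seat_p9 0.75 [326. 192.  50.  21.] [469. 128.  21.]
seat_p9 0.52 [360. 151.  33.  18.] [446. 318.  22.]
mid_relay 0.86 [326. 342.  34.  36.] [ 711. -240.   43.]
```

Run:
```python
import cv2
i=cv2.imread('pics/top0.png');j=i[130:370,110:310];k=i[130:370,300:500]
cv2.imwrite('pics/a.png',cv2.hconcat([cv2.resize(j,(400,480),interpolation=3),cv2.resize(k,(400,480),interpolation=3)]))
```

```text
(no output)
```

View pics/top0.png

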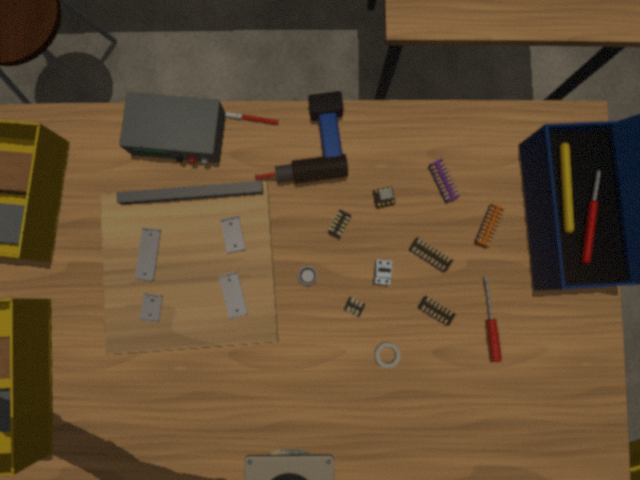

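View pics/a.png

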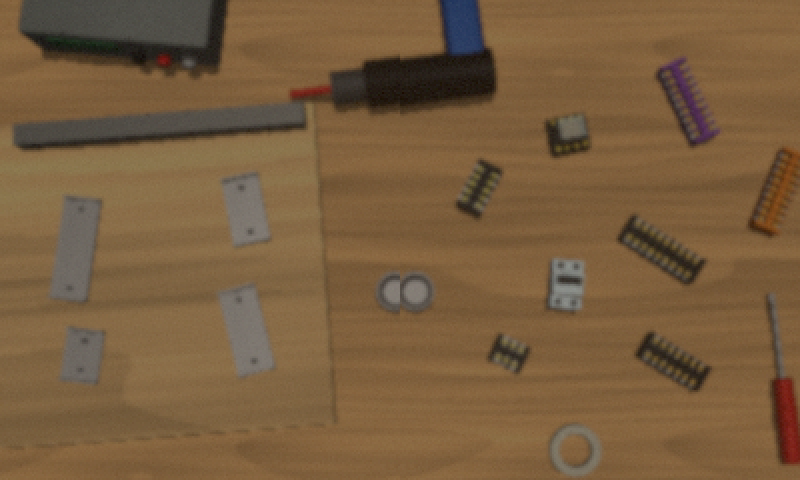

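View pics/scene0.png

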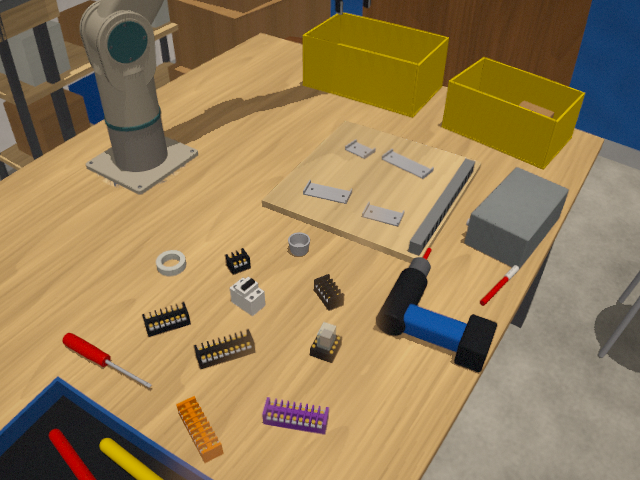

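```bash
cat >> h.py <<'E'
def fit(p,c,mask,z,half):
    m=np.zeros_like(mask,np.uint8);u,v=c
    m[v-half:v+half,u-half:u+half]=mask[v-half:v+half,u-half:u+half]
    n,l,s,_=cv2.connectedComponentsWithStats(m);k=1+np.argmax(s[1:,4]);
    vv,uu=np.where(l==k);P=onz(p,np.c_[uu,vv],z)[:,:2].astype(np.float32)
    (cx,cy),(w,h),a=cv2.minAreaRect(P)
    mu=P.mean(0);_,_,V=np.linalg.svd(P-mu,full_matrices=False)
    if w<h:a+=90
    return np.round([cx,cy,w,h],1),'long ax deg',round((a+90)%180-90,1),'pca',np.round(mu,1),round(np.degrees(np.arctan(V[0,1]/V[0,0])),1)
E
python3 - <<'E'
from h import *
p=dict(np.load('p_top.npz'));W=cloud(p)
H=W[...,2];print('table',np.nanmedian(H[320:350,300:340]),H[290:300,228:238].mean(),H[320:330,190:200].mean())
for n,c in dict(p5=(339,222),p3=(355,306),p9=(431,254),p7=(437,311),relay=(384,197),brk=(384,272)).items():
    print(n,*fit(p,c,H>13,28 if n[0]=='p' else 50,26))
hsv=cv2.cvtColor(p['color'],cv2.COLOR_RGB2HSV)
for n,c in dict(s9=(148,254),s3=(151,308),s5=(232,235),s7=(233,295)).items():
    print(n,hsv[c[1]+3,c[0]+2],*fit(p,c,(hsv[...,1]<75),21,30))
s=dict(np.load('p_scene.npz'));Ws=cloud(s);H=Ws[...,2];hs=cv2.cvtColor(s['color'],cv2.COLOR_RGB2HSV)
for n,c in dict(p5=(328,292),p3=(237,261),p9=(224,348),p7=(166,319)).items():
    m=np.zeros(H.shape,bool);m[c[1]-30:c[1]+25,c[0]-35:c[0]+35]=1;m&=(H>12)&(H<36)&(hs[...,2]<90)
    P=Ws[m][:,:2].astype(np.float32);r=cv2.minAreaRect(P);print('scene',n,len(P),np.round(r[0]),np.round(r[1]),round(r[2]))
for n,c in dict(s9=(408,163),s3=(360,150),s5=(383,215),s7=(326,192)).items():
    print('scene',n,*fit(s,c,hs[...,1]<60,22,30))
E
```

```text
table -0.013489507656276862 nan 17.66633025140907
p5 [ 637.7 -123.2   31.5   61.6] long ax deg -27.0 pca [ 637.4 -123.3] -27.6
p3 [ 444.  -156.5   40.4   31.9] long ax deg 63.1 pca [ 443.6 -156.2] 64.0
p9 [ 562.6 -335.1  102.2   34.8] long ax deg 56.9 pca [ 562.4 -334.9] 56.9
p7 [ 432.2 -345.5   83.5   33.4] long ax deg 58.2 pca [ 431.9 -345.5] 58.3
relay [ 696.6 -225.5   42.4   43.5] long ax deg -78.9 pca [ 696.6 -225.6] -61.7
brk [ 521.6 -220.9   40.    56.5] long ax deg -4.8 pca [ 521.6 -220.6] -7.1
s9 [ 17  32 110] [567.8 329.3  45.  122.8] long ax deg -7.4 pca [567.3 329.6] -6.8
s3 [ 16  26 109] [442.6 318.3  44.7  62.2] long ax deg -6.4 pca [442.4 318.3] -7.1
s5 [ 13  28 128] [613.4 129.3  83.2  44.4] long ax deg 11.1 pca [613.1 129.3] 11.6
s7 [ 15  29 125] [471.5 126.7 102.7  44.1] long ax deg 14.7 pca [471.4 127. ] 14.6
scene p5 505 [ 639. -121.] [33. 64.] 62
scene p3 263 [ 444. -155.] [41. 35.] 64
scene p9 617 [ 535. -316.] [ 99. 106.] 54
scene p7 487 [ 435. -347.] [79. 35.] 58
scene s9 [566.4 333.5  54.1 127.7] long ax deg -6.3 pca [567.8 330.3] -7.8
scene s3 [441.1 321.8  52.1  69.7] long ax deg -5.9 pca [440.8 319.5] -9.1
scene s5 [612.1 132.1  83.6  53.3] long ax deg 11.2 pca [614.5 129.9] 9.1
scene s7 [470.  129.8 104.9  55. ] long ax deg 14.7 pca [471.7 126.4] 13.9
```

```bash
cat > plan.py <<'E'
import sys,numpy as np
from scipy.spatial.transform import Rotation as Ro
from cell import ctrl
x,y,z,yaw=map(float,sys.argv[1:5]);s=ctrl.read_state()
R=Ro.from_euler('xyz',s['tool_rot']).as_matrix();T=Ro.from_euler('xyz',[np.pi,0,np.radians(yaw)]).as_matrix()
rv=Ro.from_matrix(R.T@T).as_rotvec(degrees=True)/6
d=np.array([x,y,z])-s['eef_pos']
print('t',round(s['clock'],2),'pos',np.round(s['eef_pos'],1),'yaw',round(np.degrees(s['tool_rot'][2]),1),'w',round(s['width'],1),'F',np.round(s['force'],1))
f=lambda a:np.round(a,2).tolist()
print('turn units',f(rv),'| shift units now-frame',f(R.T@d/30),'| after turn',f(T.T@d/30))
E
python3 plan.py 638 -123 130 152.7
```

```text
t 1.1 pos [237.9 604.9 231.3] yaw 158.5 w 85.2 F [ 0.4  0.  -1.1]
turn units [-0.0, -0.0, 0.97] | shift units now-frame [-21.29, -17.7, 3.38] | after turn [-22.98, -15.44, 3.38]
```

```bash
python3 -m crank '[[[0,0,0,0,0,0.97],[-0.92,-0.62,0.13,0,0,0],[-0.92,-0.62,0.13,0,0,0],[-0.92,-0.62,0.13,0,0,0],[-0.92,-0.62,0.13,0,0,0],[-0.92,-0.62,0.13,0,0,0],[-0.92,-0.62,0.13,0,0,0],[-0.92,-0.62,0.13,0,0,0],[-0.92,-0.62,0.13,0,0,0],[-0.92,-0.62,0.13,0,0,0],[-0.92,-0.62,0.13,0,0,0],[-0.92,-0.62,0.13,0,0,0]]]' -1; python3 plan.py 638 -123 130 152.7
```

```text
clock: 2.1
eef_pos: [414.8, 282.6, 185.3]
tool_rot: [3.13, -0.005, 2.679]
force: [0.6, 0.1, -0.4]
width: 85.5
t 2.1 pos [414.8 282.6 185.3] yaw 153.5 w 85.5 F [ 0.6  0.1 -0.4]
turn units [0.11, -0.05, 0.13] | shift units now-frame [-12.7, -8.8, 1.67] | after turn [-12.81, -8.6, 1.84]
```

```bash
python3 -m crank '[[[-0.92,-0.62,0.13,0.1,0,0.1],[-0.92,-0.62,0.13,0,0,0],[-0.92,-0.62,0.13,0,0,0],[-0.92,-0.62,0.13,0,0,0],[-0.92,-0.62,0.13,0,0,0],[-0.92,-0.62,0.13,0,0,0],[-0.92,-0.62,0.13,0,0,0],[-0.92,-0.62,0.13,0,0,0],[-0.92,-0.62,0.13,0,0,0],[-0.92,-0.62,0.13,0,0,0],[-0.92,-0.62,0.13,0,0,0],[-0.92,-0.62,0.13,0,0,0]]]' ; python3 -m crank '[[[-0.92,-0.62,0.13,0,0,0],[0,0,0,0,0,0],[0,0,0,0,0,0]]]'; python3 plan.py 638 -123 130 152.7
```

```text
clock: 3.1
eef_pos: [617.9, -85.2, 136.4]
tool_rot: [3.135, -0.001, 2.668]
force: [0.3, 0.8, 0.3]
width: 85.5
clock: 3.35
eef_pos: [637.0, -127.3, 131.1]
tool_rot: [3.14, 0.004, 2.656]
force: [-0.4, 0.4, 0.0]
width: 85.5
t 3.35 pos [ 637.  -127.3  131.1] yaw 152.2 w 85.5 F [-0.4  0.4  0. ]
turn units [0.02, 0.04, -0.08] | shift units now-frame [0.04, 0.14, 0.04] | after turn [0.04, 0.14, 0.04]
```

```bash
python3 -m crank '[[[0.04,0.14,0.7,0,0,0],[0,0,1,0,0,0],[0,0,1,0,0,0],[0,0,1,0,0,0],[0,0,0.5,0,0,0],[0,0,0,0,0,0],[0,0,0,0,0,0]]]' && python3 plan.py 638 -123 4 152.7 && python3 -m crank '[[[0,0,0,0,0,0],[0,0,0,0,0,0],[0,0,0,0,0,0],[0,0,0,0,0,0],[0,0,0,0,0,0],[0,0,0,0,0,0],[0,0,0,0,0,0],[0,0,0,0,0,0]]]' 1
```

```text
clock: 3.93
eef_pos: [641.2, -120.6, 3.4]
tool_rot: [3.137, 0.01, 2.658]
force: [1.1, -0.0, 1.2]
width: 85.5
t 3.93 pos [ 641.2 -120.6    3.4] yaw 152.3 w 85.5 F [ 1.1 -0.   1.2]
turn units [0.05, 0.1, -0.07] | shift units now-frame [0.06, -0.12, -0.02] | after turn [0.06, -0.12, -0.02]
clock: 4.6
eef_pos: [645.8, -119.9, 11.4]
tool_rot: [3.133, 0.021, 2.659]
force: [-0.0, -0.0, -0.1]
width: 30.6
```

Run:
```python
from h import *
p=ctrl.get_image('wrist');s=ctrl.get_image('scene')
a=cv2.resize(p['color'],(400,300));b=cv2.resize(s['color'][210:330,230:390],(400,300))
cv2.imwrite('pics/g1.png',cv2.hconcat([a,b])[:,:,::-1])
print(ctrl.read_state()['eef_pos'],ctrl.read_state()['width'])
```

```text
[ 645.65530177 -119.81067169   11.17853441] 30.712966638044584
```

View pics/g1.png

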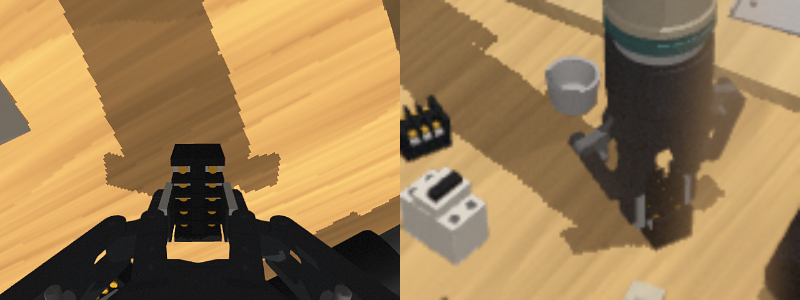

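```bash
python3 -m crank '[[[0,0,-1,0,0,0],[0,0,-1,0,0,0],[0,0,-0.5,0,0,-1],[0,0,-0.3,0,0,-1],[0,0,0,0,0,-1],[0,0,0,0,0,-1],[0,0,0,0,0,-1],[0,0,0,0,0,-1],[0,0,0,0,0,-0.5]]]' && python3 plan.py 613.2 129.3 90 191.2
```

```text
clock: 5.45
eef_pos: [641.8, -119.7, 96.9]
tool_rot: [-3.135, 0.016, -2.911]
force: [-0.4, -0.6, 0.8]
width: 30.9
t 5.45 pos [ 641.8 -119.7   96.9] yaw -166.8 w 30.9 F [-0.4 -0.6  0.8]
turn units [-0.06, 0.15, 0.34] | shift units now-frame [-0.97, 8.3, 0.19] | after turn [-0.68, 8.33, 0.23]
```

```bash
python3 -m crank '[[[-0.06,0.95,0.02,0,0.15,0.34],[-0.06,0.95,0.02,0,0,0],[-0.06,0.95,0.02,0,0,0],[-0.06,0.95,0.02,0,0,0],[-0.06,0.95,0.02,0,0,0],[-0.06,0.95,0.02,0,0,0],[-0.06,0.95,0.02,0,0,0],[-0.06,0.95,0.02,0,0,0],[-0.06,0.75,0.02,0,0,0],[0,0,0,0,0,0],[0,0,0,0,0,0]]]' && python3 plan.py 615 130 65 191.2
cat >> h.py <<'E'
def held(z0,z1,half=70):
    "cloud of dark block below fingers, scene camera"
    p=ctrl.get_image('scene');W=cloud(p);e=ctrl.read_state()['eef_pos'];hs=cv2.cvtColor(p['color'],cv2.COLOR_RGB2HSV)
    m=(np.hypot(W[...,0]-e[0],W[...,1]-e[1])<half)&(W[...,2]>z0)&(W[...,2]<z1)&(hs[...,2]<110)
    v,u=np.where(m);v0,u0=int(v.mean()),int(u.mean())
    cv2.imwrite('pics/held.png',cv2.resize(p['color'][v0-75:v0+75,u0-100:u0+100],(800,600))[:,:,::-1])
    return W[m],(u0,v0)
E
python3 - <<'E'
from h import *
P,c=held(30,140);print(c,len(P),np.percentile(P[:,2],[0,1,3,10,50]))
print(np.histogram(P[:,2],bins=range(40,145,5)))
E
```

```text
clock: 6.37
eef_pos: [606.3, 134.3, 85.6]
tool_rot: [-3.133, -0.004, -2.955]
force: [0.3, -1.6, -0.3]
width: 31.2
t 6.37 pos [606.3 134.3  85.6] yaw -169.3 w 31.2 F [ 0.3 -1.6 -0.3]
turn units [-0.08, -0.04, -0.08] | shift units now-frame [-0.26, -0.19, 0.69] | after turn [-0.26, -0.2, 0.69]
(382, 185) 488 [ 76.53742053  77.58620648  78.33948964  82.05060469 103.19965003]
(array([ 0,  0,  0,  0,  0,  0,  0, 31, 35, 50, 37, 57, 66, 87, 26, 24, 14,
        3, 21, 37]), array([ 40,  45,  50,  55,  60,  65,  70,  75,  80,  85,  90,  95, 100,
       105, 110, 115, 120, 125, 130, 135, 140]))
```

View pics/held.png

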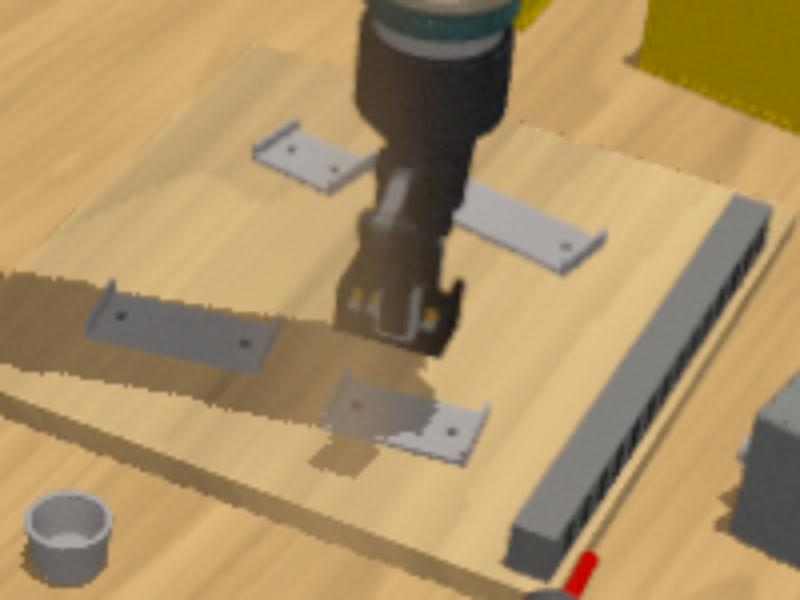

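```bash
cat >> h.py <<'E'
def heldx(below,above,half=75):
    s=ctrl.read_state();e=s['eef_pos'];y=s['tool_rot'][2]
    P,c=held(e[2]-below,e[2]+above,half);d=P-e
    a=d[:,0]*np.cos(y)+d[:,1]*np.sin(y);b=d[:,0]*np.sin(y)-d[:,1]*np.cos(y)
    print('px',c,len(P),'toolx',np.round(np.percentile(a,[0,1,50,99,100]),1),'tooly',np.round(np.percentile(b,[1,50,99]),1),'dz',np.round(np.percentile(d[:,2],[0,2,50]),1))
    return a,b,d[:,2]
E
python3 - <<'E'
from h import *
heldx(13,14)
E
python3 plan.py 615 130 36 191.2
```

```text
px (381, 191) 206 toolx [-28.  -27.2  -4.   32.5  33. ] tooly [-29.4 -15.2   4. ] dz [-10.1  -8.1   3.7]
t 6.47 pos [606.5 133.5  85.7] yaw -169.4 w 31.1 F [-0.4 -0.3 -0.9]
turn units [-0.08, -0.03, -0.1] | shift units now-frame [-0.26, -0.15, 1.66] | after turn [-0.26, -0.17, 1.66]
```

```bash
python3 -m crank '[[[-0.26,-0.15,0.4,-0.08,0,-0.1],[0,0,0.6,0,0,0],[0,0,0.6,0,0,0],[0,0,0,0,0,0]]]' && python3 plan.py 615.5 130 31 191.2
```

```text
clock: 6.8
eef_pos: [618.0, 122.6, 37.7]
tool_rot: [-3.138, -0.0, -2.953]
force: [-0.3, -0.4, -1.5]
width: 31.1
t 6.8 pos [618.  122.6  37.7] yaw -169.2 w 31.1 F [-0.3 -0.4 -1.5]
turn units [-0.03, -0.0, -0.07] | shift units now-frame [0.04, 0.26, 0.22] | after turn [0.03, 0.26, 0.22]
```

```bash
python3 -m crank '[[[0.04,0.22,0.1,0,0,0],[0,0,0,0,0,0]]]' && python3 plan.py 615.5 130 31 191.2
```

```text
clock: 6.97
eef_pos: [615.7, 125.6, 34.5]
tool_rot: [-3.136, -0.002, -2.958]
force: [0.4, 1.1, -0.0]
width: 30.8
t 6.97 pos [615.7 125.6  34.5] yaw -169.5 w 30.8 F [ 0.4  1.1 -0. ]
turn units [-0.05, -0.01, -0.12] | shift units now-frame [-0.02, 0.15, 0.12] | after turn [-0.02, 0.15, 0.12]
```

```bash
python3 -m crank '[[[-0.02,0.16,0.12,-0.05,0,-0.1],[0,0,0,0,0,0]]]' && python3 plan.py 615.5 130 31 191.2
```

```text
clock: 7.13
eef_pos: [616.2, 130.1, 32.1]
tool_rot: [3.142, 0.0, -2.948]
force: [0.0, 0.0, -0.1]
width: 30.9
t 7.13 pos [616.2 130.1  32.1] yaw -168.9 w 30.9 F [ 0.   0.  -0.1]
turn units [0.0, 0.0, -0.02] | shift units now-frame [0.02, 0.0, 0.04] | after turn [0.02, 0.0, 0.04]
```

```bash
python3 -m crank '[[[0,0,0.04,0,0,0],[0,0,0.03,0,0,0]]]' && python3 -m crank '[[[0,0,0,0,0,0],[0,0,0,0,0,0],[0,0,0,0,0,0],[0,0,-0.1,0,0,0],[0,0,-0.5,0,0,0],[0,0,-1,0,0,0],[0,0,-1,0,0,0],[0,0,-1,0,0,0]]]' -1; python3 plan.py 444 -156.4 120 63.5
```

```text
clock: 7.3
eef_pos: [617.1, 130.6, 31.3]
tool_rot: [3.141, 0.003, -2.947]
force: [1.1, 0.2, -0.6]
width: 31.0
clock: 7.97
eef_pos: [612.3, 129.6, 137.5]
tool_rot: [-3.141, -0.011, -2.946]
force: [1.0, 0.6, 0.3]
width: 85.1
t 7.97 pos [612.3 129.6 137.5] yaw -168.8 w 85.1 F [1.  0.6 0.3]
turn units [-0.12, -0.05, 21.28] | shift units now-frame [7.35, -8.26, 0.66] | after turn [-11.04, -0.77, 0.58]
```

```bash
python3 -m crank '[[[0,0,0,-0.1,-0.05,1],[0,0,0,0,0,1],[0,0,0,0,0,1],[0,0,0,0,0,1],[0,0,0,0,0,1],[0,0,0,0,0,1],[0,0,0,0,0,1],[0,0,0,0,0,1],[0,0,0,0,0,1],[0,0,0,0,0,1],[0,0,0,0,0,1],[0,0,0,0,0,1]]]' >/dev/null; python3 -m crank '[[[0,0,0,0,0,1],[0,0,0,0,0,1],[0,0,0,0,0,1],[0,0,0,0,0,1],[0,0,0,0,0,1],[0,0,0,0,0,1],[0,0,0,0,0,1],[0,0,0,0,0,1],[0,0,0,0,0,1]]]'; python3 plan.py 444 -156.4 120 63.5
python3 - <<'E'
from h import *
p=ctrl.get_image('scene');W=cloud(p);hs=cv2.cvtColor(p['color'],cv2.COLOR_RGB2HSV)
m=(abs(W[...,0]-613)<45)&(abs(W[...,1]-129)<40)&(W[...,2]>26)&(W[...,2]<60)
P=W[m];r=cv2.minAreaRect(P[:,:2].astype(np.float32));print(r,np.percentile(P[:,2],[2,50,98]))
E
```

```text
clock: 9.72
eef_pos: [617.9, 134.5, 156.1]
tool_rot: [3.139, -0.028, 1.032]
force: [0.6, 0.1, -0.4]
width: 85.2
t 9.72 pos [617.9 134.5 156.1] yaw 59.1 w 85.2 F [ 0.6  0.1 -0.4]
turn units [0.03, -0.27, -0.73] | shift units now-frame [-11.33, 0.0, 0.89] | after turn [-11.26, -0.86, 1.2]
((614.5579833984375, 130.10003662109375), (82.7868881225586, 46.07817840576172), 11.503279685974121) [26.79243223 42.79328626 53.32800173]
```

```bash
python3 -m crank '[[[0,0,0,0.03,-0.27,-0.73],[-0.94,-0.07,0.1,0,0,0],[-0.94,-0.07,0.1,0,0,0],[-0.94,-0.07,0.1,0,0,0],[-0.94,-0.07,0.1,0,0,0],[-0.94,-0.07,0.1,0,0,0],[-0.94,-0.07,0.1,0,0,0],[-0.94,-0.07,0.1,0,0,0],[-0.94,-0.07,0.1,0,0,0],[-0.94,-0.07,0.1,0,0,0],[-0.94,-0.07,0.1,0,0,0]]]' >/dev/null; python3 -m crank '[[[-0.94,-0.07,0.1,0,0,0],[-0.6,0,0,0,0,0],[0,0,0,0,0,0]]]'; python3 plan.py 444 -156.4 60 63.5
```

```text
clock: 10.93
eef_pos: [453.2, -157.1, 123.5]
tool_rot: [3.134, -0.007, 1.157]
force: [-0.0, -0.6, 1.1]
width: 85.4
t 10.93 pos [ 453.2 -157.1  123.5] yaw 66.3 w 85.4 F [-0.  -0.6  1.1]
turn units [0.07, -0.07, 0.46] | shift units now-frame [-0.12, -0.31, 2.11] | after turn [-0.12, -0.29, 2.12]
```

```bash
python3 -m crank '[[[0,0,0,0.07,-0.07,0.46],[-0.12,-0.29,0.7,0,0,0],[0,0,0.7,0,0,0],[0,0,0.6,0,0,0],[0,0,0,0,0,0],[0,0,0,0,0,0]]]' >/dev/null;  python3 plan.py 444 -156.4 5 63.5
```

```text
t 11.43 pos [ 448.4 -154.9   64.4] yaw 64.0 w 85.4 F [-0.1 -0.1 -0.2]
turn units [0.07, -0.05, 0.09] | shift units now-frame [-0.12, -0.12, 1.98] | after turn [-0.11, -0.11, 1.98]
```

```bash
python3 -m crank '[[[-0.12,-0.12,0.7,0.07,-0.05,0.09],[0,0,0.7,0,0,0],[0,0,0.5,0,0,0],[0,0,0,0,0,0]]]' >/dev/null;  python3 plan.py 444 -156.4 5 63.5; python3 -m crank '[[[0,0,0,0,0,0],[0,0,0,0,0,0],[0,0,0,0,0,0]]]' 1
```

```text
t 11.77 pos [ 449.1 -154.8   10. ] yaw 63.9 w 85.0 F [ 0.9 -0.2 -0. ]
turn units [0.07, -0.04, 0.07] | shift units now-frame [-0.12, -0.13, 0.17] | after turn [-0.12, -0.13, 0.17]
clock: 12.02
eef_pos: [451.8, -154.9, 12.8]
tool_rot: [3.129, -0.005, 1.118]
force: [-0.1, 0.5, 0.8]
width: 51.9
```

```bash
python3 -m crank '[[[-0.16,-0.2,0.22,0.07,0,0.07],[0,0,0.03,0,0,0],[0,0,0.03,0,0,0],[0,0,0.03,0,0,0],[0,0,0.03,0,0,0]]]'; python3 plan.py 444 -156.4 5 63.5
```

```text
clock: 12.43
eef_pos: [447.9, -157.3, 7.3]
tool_rot: [3.127, -0.006, 1.113]
force: [-3.2, 0.2, 11.8]
width: 30.8
t 12.43 pos [ 447.9 -157.3    7.3] yaw 63.7 w 30.8 F [-3.2  0.2 11.8]
turn units [0.14, -0.06, 0.04] | shift units now-frame [-0.03, -0.13, 0.07] | after turn [-0.03, -0.13, 0.08]
```

```bash
python3 -m crank '[[[0,0,-0.5,0.1,0,0],[0,0,-1,0,0,0],[0,0,-1,0,0,0],[0,0,-0.5,0,0,-1],[0,0,0,0,0,-1],[0,0,0,0,0,-1],[0,0,0,0,0,-1],[0,0,0,0,0,-1],[0,0,0,0,0,-1],[0,0,0,0,0,-1],[0,0,0,0,0,-1],[0,0,0,0,0,-1]]]' >/dev/null; python3 -m crank '[[[0,0,0,0,0,-1],[0,0,0,0,0,-1],[0,0,0,0,0,-1],[0,0,0,0,0,-1],[0,0,0,0,0,-1],[0,0,0,0,0,-1],[0,0,0,0,0,-1],[0,0,0,0,0,-1],[0,0,0,0,0,-1],[0,0,0,0,0,0],[0,0,0,0,0,0]]]'; python3 plan.py 442.5 318.3 95 173
python3 - <<'E'
from h import *
print(ctrl.read_state()['qpos']);heldx(13,14)
E
```

```text
clock: 14.35
eef_pos: [452.4, -158.5, 108.0]
tool_rot: [-3.138, 0.018, 3.094]
force: [-0.0, -0.6, 0.1]
width: 30.9
t 14.35 pos [ 452.4 -158.5  108. ] yaw 177.3 w 30.9 F [-0.  -0.6  0.1]
turn units [-0.02, 0.18, 0.72] | shift units now-frame [1.09, 15.86, 0.36] | after turn [2.26, 15.73, 0.43]
[ 0.30899726  0.58291418 -0.04302135  2.11346634  0.05490903  0.42771659
  1.74713831]
px (238, 231) 178 toolx [-22.3 -21.2 -18.8   7.5  18. ] tooly [-28.7  -9.3  19.9] dz [-9.6 -5.4  6.9]
```

```bash
python3 -m crank '[[[0,0,0,0,0.18,0.72],[0.14,0.98,0,0,0,0],[0.14,0.98,0,0,0,0],[0.14,0.98,0,0,0,0],[0.14,0.98,0,0,0,0],[0.14,0.98,0,0,0,0],[0.14,0.98,0,0,0,0],[0.14,0.98,0,0,0,0],[0.14,0.98,0,0,0,0],[0.14,0.98,0,0,0,0],[0.14,0.98,0,0,0,0],[0.14,0.98,0,0,0,0]]]' >/dev/null; python3 plan.py 441.5 318.4 95 173
```

```text
t 15.4 pos [457.1 173.1 106.4] yaw 169.9 w 30.8 F [ 0.   0.2 -0.1]
turn units [-0.1, 0.06, -0.51] | shift units now-frame [1.36, 4.68, 0.32] | after turn [1.11, 4.74, 0.38]
```

```bash
python3 -m crank '[[[0.14,0.98,0,0,0,0],[0.14,0.98,0,0,0,0],[0.14,0.98,0,0,0,0],[0.14,0.98,0,0,0,0],[0.14,0.6,0,0,0,0],[0,0,0.03,0,0,0],[0,0,0.03,0,0,0]]]' >/dev/null; python3 plan.py 441.5 318.4 45 173
```

```text
t 15.98 pos [458.  328.6 103.2] yaw 169.8 w 31.1 F [ 0.4 -0.5 -0.7]
turn units [-0.04, 0.09, -0.54] | shift units now-frame [0.5, -0.43, 1.94] | after turn [0.5, -0.41, 1.94]
```

```bash
python3 -m crank '[[[0.5,-0.43,0.4,-0.04,0.09,-0.54],[0,0,0.6,0,0,0],[0,0,0.6,0,0,0],[0,0,0.2,0,0,0],[0,0,0.03,0,0,0]]]' >/dev/null; python3 plan.py 441.5 318.4 32 173;  python3 - <<'E'
from h import *
heldx(13,14)
E
```

```text
t 16.4 pos [441.6 313.5  47.5] yaw 172.6 w 30.8 F [-0.4 -0.5  0.4]
turn units [-0.02, 0.02, -0.07] | shift units now-frame [0.03, 0.16, 0.52] | after turn [0.02, 0.16, 0.52]
px (359, 143) 114 toolx [-23.2 -22.7 -16.7  19.9  20. ] tooly [-27.2 -12.8  14.6] dz [-11.6  -8.    4.4]
```

```bash
python3 -m crank '[[[0.03,0.16,0.2,0,0,-0.07],[0,0,0.25,0,0,0],[0,0,0.05,0,0,0]]]' >/dev/null; python3 plan.py 441.5 318.4 30 173
```

```text
t 16.7 pos [443.5 318.1  33.7] yaw 172.9 w 30.9 F [ 0.1  0.1 -0.7]
turn units [-0.01, 0.05, -0.02] | shift units now-frame [0.07, 0.0, 0.12] | after turn [0.07, 0.0, 0.12]
```

```bash
python3 -m crank '[[[0.07,0,0.13,0,0,0],[0,0,0.05,0,0,0],[0,0,0.04,0,0,0]]]' >/dev/null; python3 plan.py 441.5 318.4 29 173
```

```text
t 16.95 pos [441.6 318.7  28.2] yaw 172.9 w 31.0 F [-3.5 -3.7 26. ]
turn units [0.0, 0.05, -0.02] | shift units now-frame [0.0, -0.01, -0.03] | after turn [0.0, -0.01, -0.03]
```

```bash
python3 -m crank '[[[0,0,-0.04,0,0,0],[0,0,0,0,0,0],[0,0,0,0,0,0],[0,0,-0.1,0,0,0],[0,0,-0.5,0,0,0],[0,0,-1,0,0,0],[0,0,-1,0,0,0],[0,0,-0.6,0,0,1],[0,0,0,0,0,1],[0,0,0,0,0,1],[0,0,0,0,0,1],[0,0,0,0,0,1]]]' -1 >/dev/null;python3 -m crank '[[[0,0,0,0,0,1],[0,0,0,0,0,1],[0,0,0,0,0,1],[0,0,0,0,0,1],[0,0,0,0,0,1],[0,0,0,0,0,1],[0,0,0,0,0,1],[0,0,0,0,0,1],[0,0,0,0,0,1],[0,0,0,0,0,1],[0,0,0,0,0,1],[0,0,0,0,0,1]]]' >/dev/null;  python3 plan.py 562.5 -335 125 57
python3 - <<'E'
from h import *
p=ctrl.get_image('top');W=cloud(p);H=W[...,2];save(p,'top1')
for c in [(232,235),(151,308)]: 
    try: print(fit(p,c,(H>36)&(H<65),49,30))
    except Exception as e: print(e)
E
```

```text
t 18.95 pos [439.6 321.2 133.5] yaw 66.0 w 85.4 F [-0.4  0.7 -0. ]
turn units [0.02, -0.08, 1.51] | shift units now-frame [-18.32, 12.63, 0.17] | after turn [-16.11, 15.35, 0.28]
(array([613.2, 126.3,  61.8,  34.3]), 'long ax deg', 11.8, 'pca', array([613.1, 125.8], dtype=float32), np.float32(11.7))
(array([440.8, 315. ,  35.1,  41.3]), 'long ax deg', -5.9, 'pca', array([441.1, 314.4], dtype=float32), np.float32(-3.5))
```

```bash
python3 -m crank '[[[0,0,0,0,0,0.9],[0,0,0,0,-0.08,0.6],[-0.74,0.7,0,0,0,0],[-0.74,0.7,0,0,0,0],[-0.74,0.7,0,0,0,0],[-0.74,0.7,0,0,0,0],[-0.74,0.7,0,0,0,0],[-0.74,0.7,0,0,0,0],[-0.74,0.7,0,0,0,0],[-0.74,0.7,0,0,0,0],[-0.74,0.7,0,0,0,0],[-0.74,0.7,0,0,0,0]]]' >/dev/null;  python3 plan.py 562.5 -335 125 57
```

```text
t 20.0 pos [498.2  21.9 131.7] yaw 59.4 w 85.3 F [ 0.3  0.1 -0.3]
turn units [-0.03, -0.03, 0.4] | shift units now-frame [-9.15, 7.9, 0.18] | after turn [-8.81, 8.28, 0.22]
```

```bash
python3 -m crank '[[[-0.74,0.7,0.03,0,0,0.4],[-0.74,0.7,0.03,0,0,0],[-0.74,0.7,0.03,0,0,0],[-0.74,0.7,0.03,0,0,0],[-0.74,0.7,0.03,0,0,0],[-0.74,0.7,0.03,0,0,0],[-0.74,0.7,0.03,0,0,0],[-0.74,0.7,0.03,0,0,0],[-0.74,0.7,0.03,0,0,0],[-0.74,0.7,0.03,0,0,0],[-0.74,0.7,0.03,0,0,0],[0,0,0.03,0,0,0]]]' >/dev/null;  python3 plan.py 562.5 -335 65 57
```

```text
t 21.0 pos [ 565.  -331.9  120. ] yaw 58.4 w 85.6 F [-0.1 -1.  -0.2]
turn units [0.02, -0.01, 0.23] | shift units now-frame [-0.14, -0.02, 1.83] | after turn [-0.13, -0.01, 1.83]
```

```bash
python3 -m crank '[[[-0.14,-0.02,0.7,0,0,0.23],[0,0,0.8,0,0,0],[0,0,0.8,0,0,0],[0,0,0.8,0,0,0],[0,0,0.3,0,0,0],[0,0,0.03,0,0,0]]]' >/dev/null;  python3 plan.py 562.5 -335 10 57
```

```text
t 21.5 pos [ 563.  -340.6   14.7] yaw 57.4 w 85.3 F [-0.8 -0.4  0.2]
turn units [0.07, -0.01, 0.06] | shift units now-frame [0.15, -0.12, 0.16] | after turn [0.15, -0.12, 0.16]
```

```bash
python3 -m crank '[[[0.15,-0.12,0.15,0.05,0,0.06],[0,0,0.04,0,0,0],[0,0,0.04,0,0,0],[0,0,0.04,0,0,0],[0,0,0.03,0,0,0],[0,0,0.03,0,0,0],[0,0,0.03,0,0,0]]]' 1 >/dev/null;  python3 plan.py 562.5 -335 10 57
```

```text
t 22.08 pos [ 565.8 -335.1    9.1] yaw 57.2 w 31.0 F [-1.3  0.9  5.2]
turn units [0.09, -0.01, 0.04] | shift units now-frame [-0.06, -0.09, -0.03] | after turn [-0.06, -0.09, -0.03]
```

```bash
python3 -m crank '[[[0,0,-0.5,0.08,0,0],[0,0,-1,0,0,0],[0,0,-1,0,0,0],[0,0,-0.6,0,0,-1],[0,0,0,0,0,-1],[0,0,0,0,0,-1],[0,0,0,0,0,-1],[0,0,0,0,0,-1],[0,0,0,0,0,-1],[0,0,0,0,0,-1],[0,0,0,0,0,-1],[0,0,0,0,0,-1]]]' >/dev/null; python3 -m crank '[[[0,0,0,0,0,-1],[0,0,0,0,0,-1],[0,0,0,0,0,-1],[0,0,0,0,0,-1],[0,0,0,0,0,-1],[0,0,0,0,0,-1],[0,0,0,0,0,-1],[0,0,0,0,0,-1],[0,0,0,0,0,-1],[0,0,0,0,0,-1],[0,0,0,0,0,-0.3]]]' >/dev/null; python3 plan.py 567.5 329.5 110 173;python3 - <<'E'
from h import *
heldx(13,14)
E
```

```text
t 24.0 pos [ 561.9 -337.3  108. ] yaw 178.8 w 30.7 F [-0.5  0.6 -0.7]
turn units [-0.04, -0.01, 0.96] | shift units now-frame [0.3, 22.22, -0.15] | after turn [2.52, 22.08, -0.07]
px (227, 323) 394 toolx [-54.3 -53.8 -32.   42.2  44.4] tooly [-27.2 -13.6  16.7] dz [-9.9 -8.1  5.4]
```

```bash
python3 -m crank '[[[0,0,0,0,0,0.96],[0.11,0.98,0,0,0,0],[0.11,0.98,0,0,0,0],[0.11,0.98,0,0,0,0],[0.11,0.98,0,0,0,0],[0.11,0.98,0,0,0,0],[0.11,0.98,0,0,0,0],[0.11,0.98,0,0,0,0],[0.11,0.98,0,0,0,0],[0.11,0.98,0,0,0,0],[0.11,0.98,0,0,0,0],[0.11,0.98,0,0,0,0]]]' >/dev/null; python3 plan.py 567.5 329.5 110 173
```

```text
t 25.05 pos [569.7 -14.6 105. ] yaw 170.5 w 31.1 F [ 1.1  0.9 -1.4]
turn units [-0.15, 0.03, -0.41] | shift units now-frame [1.96, 11.3, -0.35] | after turn [1.47, 11.38, -0.17]
```

```bash
python3 -m crank '[[[0.13,0.98,0,-0.1,0,-0.4],[0.13,0.98,0,0,0,0],[0.13,0.98,0,0,0,0],[0.13,0.98,0,0,0,0],[0.13,0.98,0,0,0,0],[0.13,0.98,0,0,0,0],[0.13,0.98,0,0,0,0],[0.13,0.98,0,0,0,0],[0.13,0.98,0,0,0,0],[0.13,0.98,0,0,0,0],[0.13,0.9,0,0,0,0],[0,0,0.03,0,0,0]]]' >/dev/null; python3 plan.py 567.5 329.5 55 173
```

```text
t 26.05 pos [566.9 334.1 103.1] yaw 172.6 w 30.4 F [-0.6  2.1 -1.1]
turn units [-0.0, 0.07, -0.07] | shift units now-frame [-0.03, -0.15, 1.6] | after turn [-0.04, -0.15, 1.6]
```

```bash
python3 -m crank '[[[0,-0.2,0.5,0,0.07,-0.07],[0,0,0.7,0,0,0],[0,0,0.4,0,0,0],[0,0,0.03,0,0,0]]]' >/dev/null; python3 plan.py 567.5 329.5 35 173;python3 - <<'E'
from h import *
heldx(13,14)
E
```

```text
t 26.38 pos [565.8 327.9  51. ] yaw 173.1 w 30.6 F [ 0.2  0.4 -0.1]
turn units [-0.0, 0.0, 0.02] | shift units now-frame [-0.05, 0.06, 0.53] | after turn [-0.05, 0.06, 0.53]
px (406, 156) 367 toolx [-55.4 -54.1 -12.2  45.4  48.8] tooly [-29.4 -15.5  15.6] dz [-11.7  -9.9   3.6]
```

View pics/held.png

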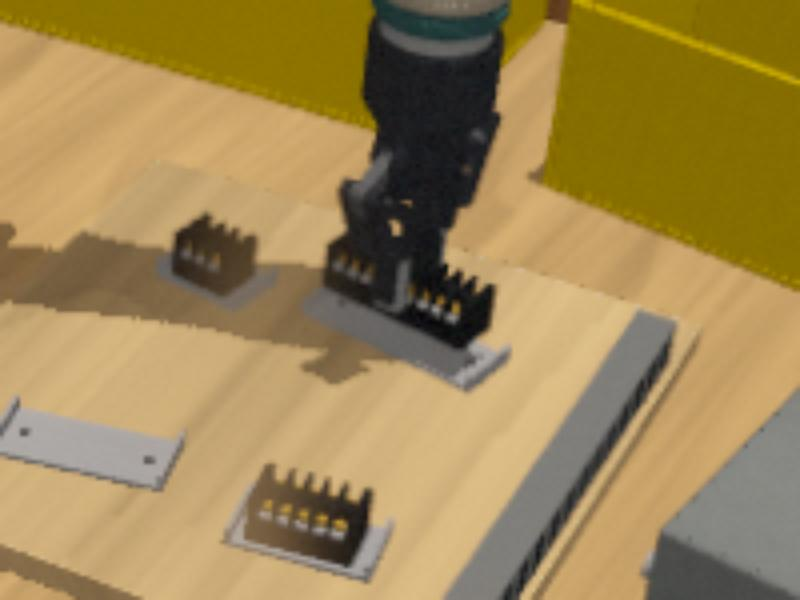

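```bash
python3 -m crank '[[[0.05,0.08,0.25,0,0,0],[0,0,0.25,0,0,0],[0,0,0.05,0,0,0]]]' >/dev/null; python3 plan.py 564.5 329.8 31 173
```

```text
t 26.68 pos [566.4 327.5  34.6] yaw 172.8 w 31.0 F [ 0.1 -0.3 -1.5]
turn units [-0.01, 0.02, -0.03] | shift units now-frame [0.07, 0.07, 0.12] | after turn [0.07, 0.07, 0.12]
```

```bash
python3 -m crank '[[[0.07,0.08,0.13,0,0,0],[0,0,0.04,0,0,0],[0,0,0.04,0,0,0]]]' >/dev/null; python3 plan.py 564.5 329.8 30 173
```

```text
t 26.93 pos [565.2 329.8  30. ] yaw 172.8 w 31.3 F [-2.5 -3.6 13.6]
turn units [-0.01, 0.02, -0.04] | shift units now-frame [0.02, -0.0, 0.0] | after turn [0.02, -0.0, 0.0]
```

```bash
python3 -m crank '[[[0,0,0,0,0,0],[0,0,0,0,0,0],[0,0,0,0,0,0],[0,0,-0.1,0,0,0],[0,0,-0.5,0,0,0],[0,0,-1,0,0,0],[0,0,-1,0,0,0],[0,0,-0.6,0,0,1],[0,0,0,0,0,1],[0,0,0,0,0,1],[0,0,0,0,0,1],[0,0,0,0,0,1]]]' -1 >/dev/null;python3 -m crank '[[[0,0,0,0,0,1],[0,0,0,0,0,1],[0,0,0,0,0,1],[0,0,0,0,0,1],[0,0,0,0,0,1],[0,0,0,0,0,1],[0,0,0,0,0,1],[0,0,0,0,0,1],[0,0,0,0,0,1],[0,0,0,0,0,1],[0,0,0,0,0,1],[0,0,0,0,0,1]]]' >/dev/null; python3 -m crank '[[[0,0,0,0,0,1],[0,0,0,0,0,1],[0,0,0,0,0,0]]]' >/dev/null; python3 plan.py 432.2 -345.5 125 58.2
```

```text
t 29.18 pos [565.3 337.9 138.7] yaw 53.4 w 85.3 F [0.3 0.2 0.1]
turn units [0.01, -0.16, -0.81] | shift units now-frame [-20.93, 10.03, 0.11] | after turn [-21.7, 8.23, 0.46]
```

```bash
python3 -m crank '[[[0,0,0,0,-0.16,-0.81],[-0.97,0.37,0,0,0,0],[-0.97,0.37,0,0,0,0],[-0.97,0.37,0,0,0,0],[-0.97,0.37,0,0,0,0],[-0.97,0.37,0,0,0,0],[-0.97,0.37,0,0,0,0],[-0.97,0.37,0,0,0,0],[-0.97,0.37,0,0,0,0],[-0.97,0.37,0,0,0,0],[-0.97,0.37,0,0,0,0],[-0.97,0.37,0,0,0,0]]]' >/dev/null; python3 plan.py 432.2 -345.5 125 58.2
```

```text
t 30.18 pos [510.7   0.7 137.9] yaw 62.2 w 85.5 F [ 0.1 -0.5  0. ]
turn units [0.02, -0.1, 0.67] | shift units now-frame [-11.43, 3.06, 0.32] | after turn [-11.19, 3.86, 0.43]
```

```bash
python3 -m crank '[[[-0.97,0.33,0.03,0,-0.1,0.67],[-0.97,0.33,0.03,0,0,0],[-0.97,0.33,0.03,0,0,0],[-0.97,0.33,0.03,0,0,0],[-0.97,0.33,0.03,0,0,0],[-0.97,0.33,0.03,0,0,0],[-0.97,0.33,0.03,0,0,0],[-0.97,0.33,0.03,0,0,0],[-0.97,0.33,0.03,0,0,0],[-0.97,0.33,0.03,0,0,0],[-0.97,0.33,0.03,0,0,0],[0,0,0.03,0,0,0]]]' >/dev/null; python3 plan.py 432.2 -345.5 65 58.2
python3 - <<'E'
from h import *
p=ctrl.get_image('top');H=cloud(p)[...,2]
try: print(fit(p,(437,311),(H>13)&(H<34),28,26))
except Exception as e: print(e)
print('p9',fit(p,(148,254),(H>36)&(H<65),49,30))
E
```

```text
t 31.18 pos [ 438.7 -354.3  131.5] yaw 60.1 w 85.1 F [ 0.  -1.5  1.3]
turn units [0.15, 0.0, 0.32] | shift units now-frame [0.15, -0.37, 2.21] | after turn [0.14, -0.34, 2.22]
(array([ 434.7, -340.9,   73. ,   33.1]), 'long ax deg', 57.4, 'pca', array([ 435. , -340.1], dtype=float32), np.float32(58.1))
p9 (array([567.7, 325.5,  35.9, 100.5]), 'long ax deg', -7.9, 'pca', array([567.8, 325. ], dtype=float32), np.float32(-7.3))
```

```bash
python3 -m crank '[[[0.15,-0.35,0.7,0.15,0,0.32],[0,0,0.9,0,0,0],[0,0,0.9,0,0,0],[0,0,0.8,0,0,0],[0,0,0.3,0,0,0],[0,0,0.03,0,0,0]]]' >/dev/null;  python3 plan.py 432.2 -345.5 10 58.2
```

```text
t 31.73 pos [ 437.7 -337.6   20.6] yaw 59.2 w 85.3 F [-0.2 -1.   1.5]
turn units [0.04, -0.08, 0.17] | shift units now-frame [-0.32, -0.02, 0.35] | after turn [-0.32, -0.02, 0.35]
```

```bash
python3 -m crank '[[[-0.3,-0.02,0.2,0.04,-0.08,0.17],[0,0,0.18,0,0,0],[0,0,0.04,0,0,0]]]' >/dev/null;  python3 plan.py 432.2 -345.5 10 58.2
```

```text
t 31.98 pos [ 434.  -344.9    9. ] yaw 58.3 w 85.5 F [-0.6 -0.2  0.9]
turn units [0.01, -0.0, 0.02] | shift units now-frame [-0.05, -0.04, -0.03] | after turn [-0.05, -0.04, -0.03]
```

```bash
python3 -m crank '[[[-0.05,-0.04,0,0,0,0],[0,-0.02,0.02,0,0,0],[0,-0.02,0.02,0,0,0],[0,-0.02,0.02,0,0,0],[0,0,0.02,0,0,0],[0,0,0.02,0,0,0],[0,0,0.02,0,0,0]]]' 1 >/dev/null;  python3 plan.py 432.2 -345.5 10 58.2; python3 -m crank '[[[0,0,-0.5,0,0,0],[0,0,-1,0,0,0],[0,0,-1,0,0,0],[0,0,-0.6,0,0,1],[0,0,0,0,0,1],[0,0,0,0,0,1],[0,0,0,0,0,1],[0,0,0,0,0,1],[0,0,0,0,0,1],[0,0,0,0,0,1],[0,0,0,0,0,0.2],[0,0,0.03,0,0,0]]]' >/dev/null; python3 plan.py 471.5 127 110 14.7
```

```text
t 32.57 pos [ 432.  -346.3    9.6] yaw 58.4 w 30.7 F [-0.8  1.   6.3]
turn units [0.07, 0.0, 0.03] | shift units now-frame [0.03, -0.01, -0.01] | after turn [0.03, -0.01, -0.01]
t 33.57 pos [ 431.8 -344.3  105.9] yaw 13.2 w 30.4 F [-0.8  0.2 -0.4]
turn units [0.04, -0.07, -0.25] | shift units now-frame [4.88, -14.99, -0.16] | after turn [5.27, -14.86, -0.14]
```

```bash
python3 -m crank '[[[0,0,0,0.04,-0.07,-0.25],[0.33,-0.93,0,0,0,0],[0.33,-0.93,0,0,0,0],[0.33,-0.93,0,0,0,0],[0.33,-0.93,0,0,0,0],[0.33,-0.93,0,0,0,0],[0.33,-0.93,0,0,0,0],[0.33,-0.93,0,0,0,0],[0.33,-0.93,0,0,0,0],[0.33,-0.93,0,0,0,0],[0.33,-0.93,0,0,0,0],[0.33,-0.93,0,0,0,0]]]' >/dev/null; python3 plan.py 471.5 127 100 14.7
```

```text
t 34.57 pos [455.  -16.1 104.6] yaw 16.5 w 30.9 F [ 0.6 -0.4 -1.5]
turn units [0.07, 0.01, 0.3] | shift units now-frame [1.88, -4.42, 0.12] | after turn [1.74, -4.47, 0.15]
```

```bash
python3 -m crank '[[[0.4,-0.93,0,0.07,0,0.3],[0.4,-0.93,0,0,0,0],[0.4,-0.93,0,0,0,0],[0.4,-0.93,0,0,0,0],[0.1,-0.5,0,0,0,0],[0,0,0.03,0,0,0],[0,0,0.03,0,0,0]]]' >/dev/null; python3 plan.py 471.5 127 55 14.7
```

```text
t 35.15 pos [470.9 135.9 102.2] yaw 16.8 w 30.9 F [-0.3 -0.3 -0.7]
turn units [-0.06, 0.01, 0.34] | shift units now-frame [-0.06, 0.3, 1.57] | after turn [-0.05, 0.29, 1.57]
```

```bash
python3 -m crank '[[[-0.05,0.25,0.5,-0.06,0,0.34],[0,0,0.6,0,0,0],[0,0,0.4,0,0,0],[0,0,0.03,0,0,0]]]' >/dev/null; python3 plan.py 471.5 127 35 14.7;python3 - <<'E'
from h import *
heldx(13,14)
E
```

```text
t 35.48 pos [473.  123.2  55.8] yaw 14.8 w 30.6 F [-0.8 -0.4 -1. ]
turn units [0.03, -0.01, 0.01] | shift units now-frame [-0.02, -0.14, 0.69] | after turn [-0.02, -0.14, 0.69]
px (326, 184) 315 toolx [-38.6 -38.3   9.   41.6  42.2] tooly [-13.6  15.3  28.7] dz [-10.7  -9.4   3.1]
```

```bash
python3 -m crank '[[[-0.06,-0.12,0.3,0,0,0],[0,0,0.35,0,0,0],[0,0,0.05,0,0,0]]]' >/dev/null; python3 plan.py 470 126.7 30 14.7
```

```text
t 35.78 pos [472.5 121.9  37. ] yaw 14.5 w 30.7 F [ 0.7 -0.2 -0.8]
turn units [0.05, -0.05, -0.03] | shift units now-frame [-0.04, -0.18, 0.23] | after turn [-0.04, -0.18, 0.23]
```

```bash
python3 -m crank '[[[-0.06,-0.2,0.13,0.05,-0.05,0],[0,0,0.1,0,0,0],[0,0,0.05,0,0,0],[0,0,0.04,0,0,0]]]' >/dev/null; python3 plan.py 470 126.7 30 14.7
```

```text
t 36.12 pos [470.4 125.5  30.5] yaw 14.4 w 31.0 F [-4.8  1.  18.9]
turn units [-0.02, -0.02, -0.05] | shift units now-frame [-0.0, -0.04, 0.02] | after turn [-0.0, -0.04, 0.02]
```

Contact on the plate; release, rise and move clear, then check everything.

```bash
python3 -m crank '[[[0,0,0,0,0,0],[0,0,0,0,0,0],[0,0,0,0,0,0],[0,0,-0.1,0,0,0],[0,0,-0.5,0,0,0],[0,0,-1,0,0,0],[0,0,-1,0,0,0],[0,0,-1,0,0,0],[0,0,-1,0,0,0]]]' -1 >/dev/null; python3 -m crank '[[[0,1,-0.3,0,0,0],[0,1,0,0,0,0],[0,1,0,0,0,0],[0,1,0,0,0,0],[0,1,0,0,0,0],[0,1,0,0,0,0],[0,1,0,0,0,0],[0,1,0,0,0,0],[0,0,0,0,0,0],[0,0,0,0,0,0]]]'
python3 - <<'E'
from h import *
p=ctrl.get_image('top');H=cloud(p)[...,2]
S=dict(p9=((148,254),567.6,329.4),p3=((151,308),442.5,318.3),p5=((232,235),613.3,129.3),p7=((233,295),471.5,126.9))
for n,(c,x,y) in S.items():
    print(n,(x,y),*fit(p,c,(H>36)&(H<65),51,30),'ztop',np.round(np.nanpercentile(H[c[1]-8:c[1]+8,c[0]-4:c[0]+4],[50,90])))
for n,c in dict(relay=(384,197),brk=(384,272)).items(): print(n,*fit(p,c,H>13,50,26))
a=cv2.resize(p['color'][200:340,110:290],(400,311));s=ctrl.get_image('scene')
b=cv2.resize(s['color'][120:260,250:430],(400,311))
cv2.imwrite('pics/end.png',cv2.hconcat([a,b])[:,:,::-1])
E
```

```text
clock: 37.7
eef_pos: [534.1, -115.0, 189.0]
tool_rot: [3.138, -0.003, 0.263]
force: [0.4, 0.7, -0.3]
width: 85.6
p9 (567.6, 329.4) [567.5 324.8  35.8 100.4] long ax deg -7.9 pca [567.5 324.3] -7.0 ztop [46. 52.]
p3 (442.5, 318.3) [440.8 314.4  34.7  41.4] long ax deg -5.1 pca [441.  313.8] -2.6 ztop [47. 52.]
p5 (613.3, 129.3) [612.7 126.2  62.   33.8] long ax deg 11.8 pca [612.5 125.4] 11.0 ztop [48. 52.]
p7 (471.5, 126.9) [483.4 125.   56.3  34.1] long ax deg 14.7 pca [486.2 126.5] 7.1 ztop [ 50. 676.]
relay [ 696.5 -225.3   42.4   44. ] long ax deg -78.9 pca [ 696.6 -225.4] -58.9
brk [ 536.8 -204.7   82.8   87.2] long ax deg -0.8 pca [ 540.6 -202. ] 29.6
```

View pics/end.png

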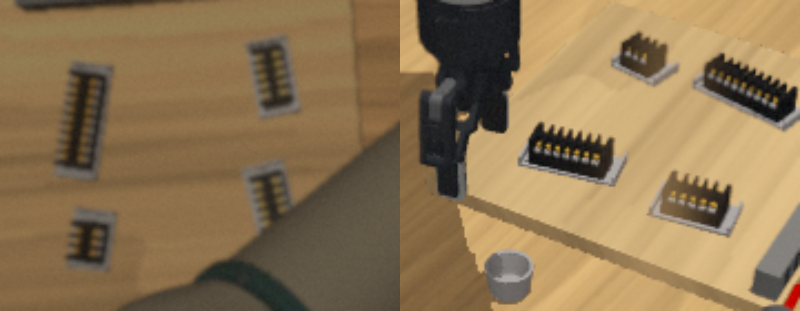

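```bash
python3 -m crank '[[[0,1,-0.3,0,0,0],[0,1,-0.3,0,0,0],[0,1,0,0,0,0],[0,1,0,0,0,0],[0,1,0,0,0,0],[0,1,0,0,0,0],[0,1,0,0,0,0],[0,1,0,0,0,0],[0,0,0,0,0,0],[0,0,0,0,0,0]]]'
python3 - <<'E'
from h import *
p=ctrl.get_image('top');H=cloud(p)[...,2]
print('p7',*fit(p,(233,295),(H>36)&(H<65),51,30))
s=ctrl.get_image('scene');Hs=cloud(s)[...,2];print('brk',*fit(p,(384,272),H>13,50,26))
W=cloud(s);hs=cv2.cvtColor(s['color'],cv2.COLOR_RGB2HSV)
for n,x,y,a,l in [('p7',471.5,126.9,14.6,45),('p5',613.3,129.3,11.3,36),('p3',442.5,318.3,-7,25),('p9',567.6,329.4,-7.2,55)]:
    d=W-[x,y,0];a=np.radians(a);u=d[...,0]*np.cos(a)+d[...,1]*np.sin(a);v=-d[...,0]*np.sin(a)+d[...,1]*np.cos(a)
    m=(abs(u)<l+4)&(abs(v)<30)&(W[...,2]>33)&(W[...,2]<56)
    print(n,m.sum(),'along',np.round(np.percentile(u[m],[1,99]),1),'across',np.round(np.percentile(v[m],[1,99]),1),'z',np.round(np.percentile(W[...,2][m],[99]),1))
E
```

```text
clock: 38.63
eef_pos: [603.8, -331.5, 202.5]
tool_rot: [-3.13, 0.002, 0.293]
force: [1.2, 0.2, -0.2]
width: 85.5
p7 [478.4 123.9  66.2  34.2] long ax deg 14.0 pca [483.1 126. ] 5.3
brk [ 521.8 -221.8  118.1  116.7] long ax deg 89.5 pca [ 520.4 -222.4] -50.8
p7 501 along [-39.4  40.5] across [-20.6  15.9] z [53.6]
p5 420 along [-29.2  31. ] across [-18.7  16.7] z [53.5]
p3 223 along [-20.   21.3] across [-18.3  15.9] z [53.]
p9 530 along [-48.8  52.1] across [-20.6  16. ] z [53.1]
```

```bash
python3 -c "
from cell import ctrl
print(ctrl.finish_job())"
```

```text
the job is handed in; nothing more can be done
None
```

I set all four black terminal blocks in the brackets of their own length and handed the job in at about 39 s on the robot's clock, with the gripper open and clear. The hand-in gives no verdict.

- **Position:** In the scene camera's depth, all four blocks were within about 2.5 mm of their bracket centres, both along and across. Their tops were at 53–54 mm against about 51 mm expected, which is inside the 2–3 mm calibration error.
- **Top camera:** It put the 40, 60 and 100 mm blocks 3–5 mm off centre in y, mostly as one shared offset, still well inside the 13 mm limit. Their long axes were within about 2° of the brackets' by rectangle fit, 4–5° for the 40 mm block by the other fit. The arm partly hid the 80 mm block there, so its position rests on the scene camera.
- **Relay:** It measured within 0.3 mm of its starting place.
- **Circuit breaker:** The last measurement mixed the breaker with the gripper above it, so it is not a clean check. I saw no contact with it and no path went near it.
- **Early grip:** The first grip, on the 60 mm block, closed with the tool about 8 mm higher than intended. The fingertips probably touched the table as they swung forward. I allowed for this when placing that block and gripped the 80 and 100 mm blocks higher.

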